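Proof-load a cardboard block in the lever tester

TASK

Proof-test the small honeycomb-cardboard block in the lever load tester: while the safety catch still locks the lever upright, set the block gently, flat and centred, on the pan of the tester's dial scale and let go of it. Then flip the safety catch back off the lever, pull the lever down by its black grip until the foot presses on the block and the scale reads well over 1 kg (all the way to the lever's stop is fine), and finish while holding it there with the block under load. Leave the other things on the bench where they are.

Things in the scene. Friction and masses are not known exactly. Their poses are not given: they have to be found in the camera images.
- block: the test piece, loose on the bench: a light (30 to 60 g), stiff block of four glued layers of brown honeycomb cardboard, 58 (its x) x 44 (its y) x 40 mm high, the only cardboard block on the bench; origin at the centre of its underside, z up
- tester: lever load tester, fixed to the bench: grey base plate 275 x 190 x 10 mm, white dial scale (case under 55 mm high, x -105 to 60, y -70 to 70 mm) with a round pan, aluminium column behind it (x 65 to 129 mm, 44 mm wide, 167 mm high), lever on the column. Origin on the bench top under the pan's centre; x points from pan to column, away from its user, y left, z up
- pan_top (a point): centre of the pan's flat upper face, axes as the tester's; the pan is a steel disc of 116 mm diameter, its face 72 mm above the bench when empty. Nothing stands over it while the lever is upright; the raised foot hangs 85 mm behind its centre
- pan (a joint): how far the scale's pan is pressed down, in m, 0 empty; spring of 1200 N/m, so 0.0082 is 1 kg. The lever at its stop presses it, through the block, by about 0.017 (2 kg). The needle on the sloping dial turns clockwise with it, a quarter turn for 0.75 kg
- pivot (a point): middle of the lever's pivot shaft, on top of the column: 85 mm behind the pan's centre, 145 mm above the bench; axes as the tester's, the shaft lies along y
- lever: the lever: two flat steel arms (18 mm deep, inner faces 50 mm apart) with a black tube grip, 26 mm diameter and 48 mm long, between their outer ends as its handle; the tube lies along the tester's y and turns freely on its axle. Origin at the pivot; upright, its axes are the tester's, z points along the lever towards the grip
- grip (a point): centre of the lever's black tube grip, 170 mm from the pivot; the arms end 9 mm beyond it and nothing lies between them for 60 mm inwards of it. 315 mm above the bench with the lever upright; about 121 mm above it, 84 mm in front of the pan's centre, with the lever at its lower stop
- lever_angle (a joint): angle of the lever, rad: 0 upright, grows as its grip is pulled over towards the tester's -x and down, 1.57 level, 1.71 lower stop. Its arms pass outside the column. A return spring lifts it when let go: 1 to 3 N at the grip until the foot meets the block (about 1.51), some 13 N at the stop. With the catch on it gives only 0.1 or so
- foot: the pressing foot: steel disc of 40 mm diameter on a short stem, hanging freely between the lever arms from a pin 85 mm from the pivot, its face 38 mm below the pin; with the lever near level it comes down on the pan's centre. Origin on the pin
- catch (a joint): angle of the safety catch, rad: 0 hooked over the lever's lug (locked, up to 0.1 at the start), grows as it is flipped back towards the tester's +x, free of the lever from about 0.35, back stop at 0.85; stays where it is left (about 1 N to move it). It turns about a pin along the tester's y, 111 mm behind the pan's centre, 110 mm above the bench
- catch_tab (a point): centre of the catch's thumb tab: upright ribbed dark steel plate 50 mm wide (along the tester's y), 36 mm high, 5 mm thick, left of the column; its top edge is 16 mm above this point. Locked it leans 20 degrees forward, this point 95 mm behind and 79 mm left of the pan's centre, 154 mm high; at the back stop it leans 29 degrees back, 133 mm behind it, 151 mm high
- tape: bystander: thick brown roll, a ring 84 mm across and 45 mm high, lying flat; origin at the centre of its underside
- glue: bystander: white bottle, 54 mm diameter, 120 mm high, standing; origin at the centre of its underside
- wheel: bystander: honeycomb-cardboard wheel, a flat disc of 124 mm diameter, 12 mm high; origin at the centre of its underside
- screwdriver: bystander: screwdriver lying left of the tester; origin at the middle of its underside
- carton: bystander: open cardboard tray, 160 x 120 x 60 mm; origin at the centre of its underside
- pencils: bystander: empty grey cup, 76 mm diameter, 95 mm high; origin at the centre of its underside
- rule: bystander: steel rule, 300 (its y) x 30 x 4.5 mm, lying flat left of the tester; origin at the centre of its underside

How it is judged:
On the way, in this order (a step that is already met when the one before it is completed fails the run):
1. the block stands flat on the pan, centred within 10 mm, let go and at rest, with the lever still upright and the catch still on (horizontal distance between block and pan_top below 0.01 m and z of block in the frame of pan_top between -0.004 and 0.004 m and angle between block's own z axis and vertical below 0.12 rad and contact force between each of the arm, the fingers and block below 0.1 N and linear speed of block below 0.03 m/s and value of joint lever_angle below 0.12 rad and value of joint catch below 0.25 rad), for 0.3 s.
2. the catch is flipped back (more than 0.4 rad) with the lever still upright and the block still centred (value of joint catch above 0.4 rad and value of joint lever_angle below 0.2 rad and horizontal distance between block and pan_top below 0.01 m and z of block in the frame of pan_top between -0.004 and 0.004 m and angle between block's own z axis and vertical below 0.12 rad), for 0.1 s.
At the end, for the whole second after the job is handed in: the robot holds the lever down and still by its grip (over 2 N); the foot presses on the block (over 6 N) and the pan is down over 8.5 mm (just over 1 kg); the block stands flat within 10 mm of the pan's centre, untouched by the robot; the catch is still flipped back (over 0.35 rad) (horizontal distance between block and pan_top below 0.01 m and z of block in the frame of pan_top between -0.004 and 0.004 m and angle between block's own z axis and vertical below 0.12 rad and contact force between each of the arm, the fingers and block below 0.1 N and value of joint catch above 0.35 rad and value of joint pan above 0.0085 m and contact force between foot and block above 6 N and contact force between any of the fingers, the arm and lever above 2 N and distance between the grasp point and grip below 0.06 m and velocity of joint lever_angle between -0.1 and 0.1 rad/s); the arm keeps its last pose, push and grip.
It fails at once if the lever is forced down against the closed catch (value of joint lever_angle above 0.3 rad and value of joint catch below 0.3 rad).
It fails at once if another thing on the bench is moved by more than 30 mm or tipped over (distance of any of tape, glue, wheel, screwdriver, carton, pencils, rule from where it was at the start of the episode above 0.03 m or angle between any of glue, pencils's own z axis and vertical above 0.5 rad).
It fails at once if the block is dropped or thrown (faster than 0.7 m/s with nothing holding it) (linear speed of block above 0.7 m/s and contact force between each of the arm, the fingers and block below 0.1 N).
It also fails if it takes over 72 s, if anything falls off the work surface, if the arm or the gripper's body presses on something with over 40 N, if the wrist force passes 120 N, or if a joint passes its speed limit or range.

ROBOT

A 6-joint arm with a two-finger parallel gripper is mounted at the origin on the work surface. World frame = base frame: x ahead of the robot, y to its left, z up, the work surface at z = 0. Lengths are in m, angles in rad, forces in N, time in s.
With the tool pointing down it reaches from about 0.375 to 0.925 m from the base axis. Payload 5.7 kg.
Tool frame: the origin (TCP) lies where the fingers leave the gripper's body, on its centre line; the fingertips stand 80 mm ahead of it and the grasp point (between the pads) lies 61 mm ahead of it; z points along the fingers, y is the line along which they close (so a half turn about z gives the same grasp; the last joint's range is limited). The gripper opens to 88 mm and grips with 3 to 60 N. Pads are 20 mm wide; open, the fingers measure 115 mm over their backs; the gripper's body (75 mm by 178 mm) begins 61 mm behind the grasp point.
Start: joints at [-0.115, 0.359, 1.51, -0, 1.272, -0.115], TCP at [0.6, -0, 0.303] pointing down, gripper open.
Joint ranges: [-2.97, 2.97], [-1.01, 2.36], [0.21, 2.38], [-0.96, 4.11], [0.2, 2.71], [-2.98, 2.98]. Speed limits (rad/s): [2.39, 2.39, 3.14, 3.14, 3.14, 3.14].

INTERFACE

Orientations are given as a unit quaternion [x, y, z, w].
In Python, from bench import arm gives the robot as it stands.
- The arm moves only by the tool send_rows, never from a script. Its argument "increments" is text: rows parted by semicolons, each of 5 numbers parted by spaces: the closure, from -1 (fully open) to 1 (shut), then the shift along the world's x, y, z in mm, then the turn about the world's z in degrees. A call has 1 to 12 rows; each row is the pose to reach, as a shift and turn from the pose commanded when the call began; what a row does not reach only later rows make up. A row lasts 1/10 s, in which the tool goes at most 50 mm and 8.59 degrees, less where a joint would pass 70% of its speed; a pose out of reach is approached as far as the arm can. A call with a gripper value outside its range is refused whole. The fingers move at their own pace and stop on an object; "grip_force" is the grip in N (left out, the last holds). Time passes only in rows, so rows that repeat a pose let the fingers close. It gives the time, the measured TCP pose, the force, the opening and the grip force at its end, in the units of the state.
- arm.sense(): the state, without advancing time (a new reading comes with each control period).
- arm.capture(name): name is "scene" or "side" or "wrist"; returns (picture, depth): 420x560x3 uint8, blue, green, red; 420x560 float32, m along the optical axis (not along the pixel's ray), 0 where there is no reading.
- arm.get_calibration(name): a dict with "K" (3x3 intrinsics, pixels), "dist_coeffs" ([k1, k2, p1, p2, k3] as OpenCV has them; the pictures are not rectified), "rvec" (rotation vector, rad) and "tvec" (3), from world to camera coordinates, as OpenCV has them; the wrist camera has in their place "tool_from_camera" (4x4, takes a point from camera to tool coordinates, whose origin is the TCP and whose axes are the flange's). Camera axes: x right, y down, z forward; pixel columns grow to the right and rows downward; lengths in m; the calibration is good to about 2 mm. A picture is of the moment at which its call begins: read the wrist's pose just before it. get_calibration takes no time and is no camera call.
- arm.close_job(): hands the job in; it is judged then, once.
The state is a dict: "clock": time; "qpos": joint angles; "joint_velocities": joint speeds; "joint_torque": joint torques, N m; "position": TCP position; "ee_rot": TCP orientation; "force": force on the tool from outside, world axes, zero at the start; "ft_torque": the same for the moment, N m; "width": finger opening in m; "gripper_force": force on a finger pad.
Only numpy, scipy, OpenCV 4.12 (cv2) and the standard library are available. Lean on these libraries where they do the work, as an engineer would, in place of code of your own. Each camera call takes 0.05 s, during which the arm holds its last target. There are 200 camera calls.

## Working session

There is one attempt and no reset: what is moved stays moved. The work goes in short steps, Python scripts to look and compute and a tool call to move; the robot and the scene stay as the last step left them, time stands still between calls to the robot, and variables do not carry over. Pictures are saved under pics/ and viewed, at most 10 in all, crops included, and the job is handed in when it is done.

Besides the shell and the picture viewer there is one more tool, called after "Call:" as name(argument=value, ...) on one line, values as JSON. send_rows: Moves the arm, as the interface text tells. Its arguments: {"type":"object","properties":{"increments":{"type":"string"},"grip_force":{"type":"number"}},"required":["increments"]}

```bash
ls; mkdir -p pics
cat > h.py <<'E'
import numpy as np,cv2
from bench import arm
from scipy.spatial.transform import Rotation as R
def look(n):
    s=arm.sense(); im,d=arm.capture(n); c=arm.get_calibration(n)
    if n=="wrist":
        T=np.eye(4);T[:3,:3]=R.from_quat(s["ee_rot"]).as_matrix();T[:3,3]=s["position"];T=T@np.array(c["tool_from_camera"])
    else:
        T=np.eye(4);T[:3,:3]=cv2.Rodrigues(np.array(c["rvec"],float))[0];T[:3,3]=np.ravel(c["tvec"]);T=np.linalg.inv(T)
    h,w=d.shape;uv=np.stack(np.meshgrid(np.arange(w),np.arange(h)),-1).reshape(-1,1,2).astype(float)
    n_=cv2.undistortPoints(uv,np.array(c["K"]),np.array(c["dist_coeffs"])).reshape(h,w,2)
    P=np.dstack([n_*d[...,None],d])@T[:3,:3].T+T[:3,3]; P[d==0]=np.nan
    return im,P
E
python3 - <<'E'
from h import *
print(arm.sense())
for n in("scene","side"):
    im,P=look(n);cv2.imwrite(f"pics/{n}0.png",im);np.savez(f"{n}0",im=im,P=P)
    c=arm.get_calibration(n);print(n,-cv2.Rodrigues(np.array(c["rvec"],float))[0].T@np.ravel(c["tvec"]))
E
```

```text
pics
{'clock': 0.0, 'qpos': array([-1.15125668e-01,  3.59444179e-01,  1.51138256e+00, -2.46214224e-05,
        1.27248629e+00, -1.15099295e-01]), 'joint_velocities': array([-2.83370636e-04,  7.10298109e-04, -9.43195592e-04,  4.94617562e-04,
        6.57244231e-04, -6.90977902e-05]), 'joint_torque': array([-2.01257943e-03, -5.15376234e+01, -2.70722097e+01,  6.73234044e-02,
        3.48843460e-02, -1.61260368e-04]), 'position': array([5.99479599e-01, 2.99703844e-05, 3.01864656e-01]), 'ee_rot': array([ 7.07113278e-01,  7.07099761e-01, -5.43575676e-04, -6.66773123e-04]), 'force': array([ 0.20961514, -0.33278398, -0.57626815]), 'ft_torque': array([-0.02577605,  0.00504478, -0.00645095]), 'gripper_force': 0.0, 'width': 0.08794570151992662}
scene [1.05663276 0.08403242 1.01458637]
side [0.24193299 0.96438879 1.08951241]
```

View pics/scene0.png

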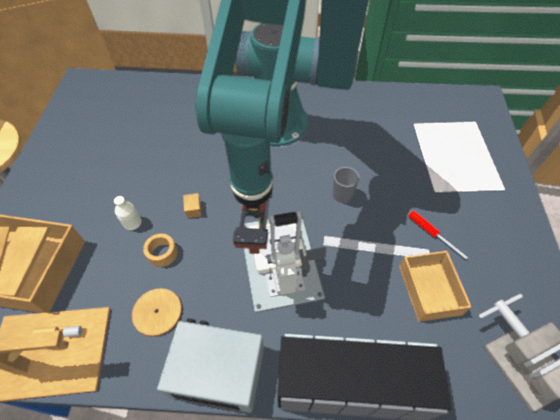

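View pics/side0.png

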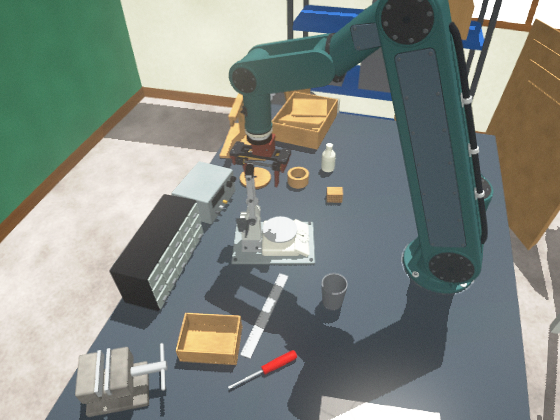

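Scene view: the block is at pixel (192,206), the tester at about (283,265), with its column away from the robot. In the side view the pan is at (280,231) and the block at (335,194). Next I'll measure from the depth clouds.

Run:
```python
from h import *
D={n:np.load(n+"0.npz") for n in("scene","side")}
for n,(u,v) in(("scene",(192,206)),("side",(335,194)),("side",(280,229)),("scene",(283,245)),("side",(252,200))):
    print(n,u,v,D[n]["P"][v,u].round(4))
for n in D:
    P=D[n]["P"];im=D[n]["im"]
    c=P[206,192] if n=="scene" else P[194,335]
    m=(np.hypot(P[...,0]-c[0],P[...,1]-c[1])<.06)&(P[...,2]>.034)&(P[...,2]<.05)
    q=P[m];r=cv2.minAreaRect((q[:,:2]*1000).astype(np.float32));print(n,"block",m.sum(),np.round(r[0],1),np.round(r[1],1),round(r[2],1),np.median(q[:,2]))
    t=D["side"]["P"][229,280]
    near=(np.hypot(P[...,0]-t[0],P[...,1]-t[1])<.3)
    m=near&(P[...,2]>.066)&(P[...,2]<.078)&(np.hypot(P[...,0]-t[0],P[...,1]-t[1])<.1)
    q=P[m];print(" pan",m.sum(),[np.round(x,1) for x in cv2.minAreaRect((q[:,:2]*1000).astype(np.float32))], np.median(q[:,2]),cv2.minEnclosingCircle((q[:,:2]*1000).astype(np.float32)))
    m=near&(P[...,2]>.006)&(P[...,2]<.014)
    m=cv2.morphologyEx(m.astype(np.uint8),cv2.MORPH_OPEN,np.ones((3,3)))
    k,l,s,_=cv2.connectedComponentsWithStats(m)
    for i in np.argsort(-s[1:,4])[:3]+1:
        q=P[l==i];print(" plate",s[i],[np.round(x,1) for x in cv2.minAreaRect((q[:,:2]*1000).astype(np.float32))])
    m=near&(P[...,2]>.24)&(P[...,2]<.34)&(P[...,0]>t[0]+.04)
    q=P[m];print(" high",m.sum(),q.min(0) if len(q) else 0,q.max(0) if len(q) else 0)
o=[]
im=D["scene"]["im"];a=cv2.resize(im[180:320,130:340],None,fx=3.8,fy=3.8,interpolation=cv2.INTER_CUBIC)
cv2.imwrite("pics/s0c.png",a)
a=cv2.resize(D["side"]["im"][140:275,220:360],None,fx=4,fy=4,interpolation=cv2.INTER_CUBIC)
cv2.imwrite("pics/d0c.png",a)
```

```text
scene 192 206 [ 0.41   -0.2208  0.0394]
side 335 194 [ 0.3894 -0.2032  0.0411]
side 280 229 [0.5302 0.0447 0.0669]
scene 283 245 [0.6191 0.0629 0.2128]
side 252 200 [0.6001 0.0959 0.2279]
scene block 248 [ 395.6 -227.6] [62.8 44.1] 12.7 0.04004215439422859
 pan 355 [array([548.4,  42. ]), array([ 88.4, 146. ]), np.float64(79.8)] 0.07232094816618595 ((549.0878295898438, 44.64507293701172), 74.20662689208984)
 plate [ 245  250   79   61 1611] [array([596.7,  61.2]), array([184.9, 190.2]), np.float64(14.9)]
 plate [300 228  10  22 132] [array([482.8, 117.5]), array([73.2, 19.8]), np.float64(16.5)]
 plate [309 260   6   7  38] [array([559.8, 141.1]), array([20.7, 14.3]), np.float64(1.5)]
 high 927 [ 0.57182448 -0.03414731  0.2400363 ] [0.6892144  0.09950113 0.33999003]
side block 131 [ 394.9 -223.4] [56.9 51.5] 11.9 0.03828532755413394
 pan 723 [array([541.6,  46. ]), array([117.5, 134.4]), np.float64(81.1)] 0.07041929614042375 ((550.1725463867188, 53.298248291015625), 76.48359680175781)
 plate [232 237  17  26 210] [array([650.7, 117.9]), array([ 54.4, 114.6]), np.float64(18.5)]
 plate [256 251   9  12  64] [array([574.2, 131.1]), array([26.6, 52.4]), np.float64(14.1)]
 plate [298 256  13   6  59] [array([433.1, 100.5]), array([39.4, 24.4]), np.float64(19.2)]
 high 618 [ 0.57043913 -0.03042902  0.2401964 ] [0.68843688 0.10448992 0.33996295]
```

View pics/d0c.png

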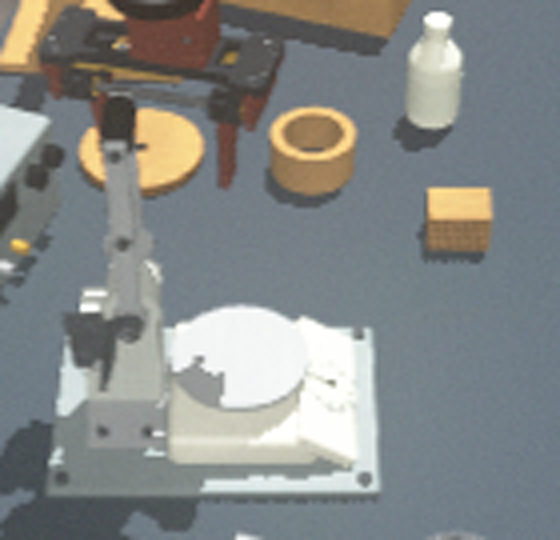

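Run:
```python
from h import *
print(np.round(arm.get_calibration("wrist")["tool_from_camera"],3))
```

```text
[[-0.    -0.958 -0.287  0.079]
 [ 1.     0.    -0.001  0.001]
 [ 0.001 -0.287  0.958 -0.082]
 [ 0.     0.     0.     1.   ]]
```

Call:
send_rows(increments="-1 0 -45 0 0; -1 -40 -90 0 0; -1 -85 -130 0 3; -1 -125 -165 0 8; -1 -165 -200 0 12; -1 -185 -205 0 12; -1 -185 -205 0 12; -1 -185 -205 0 12")

```text
clock: 0.9
position: [0.4145, -0.2053, 0.3026]
ee_rot: [0.63, 0.776, 0.0, 0.0]
force: [-0.8, -1.5, -0.5]
width: 0.0881
gripper_force: 0.0
```

Run:
```python
from h import *
f=np.float32
im,P=look("wrist");cv2.imwrite("pics/w1.png",im)
m=(P[...,2]>.036)&(P[...,2]<.045)&(np.hypot(P[...,0]-.395,P[...,1]+.225)<.06)
q=P[m];print("block",m.sum(),cv2.minAreaRect((q[:,:2]*1000).astype(f)),np.median(q[:,2]))
C=[]
for n in("scene","side"):
    im,P=look(n);cv2.imwrite(f"pics/{n}1.png",im);np.savez(n+"1",im=im,P=P);C.append(P.reshape(-1,3))
    m=(P[...,2]>.034)&(P[...,2]<.046)&(np.hypot(P[...,0]-.395,P[...,1]+.225)<.06)
    q=P[m];print(n,"block",m.sum(),cv2.minAreaRect((q[:,:2]*1000).astype(f)) if m.sum() else 0)
    m=(P[...,2]>.069)&(P[...,2]<.076)&(np.hypot(P[...,0]-.541,P[...,1]-.046)<.075)
    q=(P[m][:,:2]*1000).astype(f);print(n,"pan",len(q),cv2.minEnclosingCircle(q),np.median(P[m][:,2]))
    m=(P[...,2]>.27)&(P[...,2]<.34)&(np.hypot(P[...,0]-.62,P[...,1]-.07)<.09)
    q=P[m];print(n,"lever top",len(q),q.min(0),q.max(0),q.mean(0))
    m=(P[...,2]>.005)&(P[...,2]<.015)&(np.hypot(P[...,0]-.58,P[...,1]-.05)<.2)
    m=cv2.morphologyEx(m.astype(np.uint8),cv2.MORPH_OPEN,np.ones((3,3)))
    k,l,s,_=cv2.connectedComponentsWithStats(m)
    q=P[m>0];print(n,"plate",cv2.minAreaRect((q[:,:2]*1000).astype(f)))
a=[cv2.resize(np.load(n+"1.npz")["im"][y:y+150,x:x+130],None,fx=3,fy=3,interpolation=cv2.INTER_CUBIC) for n,x,y in(("scene",220,180),("side",220,140))]
cv2.imwrite("pics/c1.png",np.hstack(a))
```

```text
block 1858 ((395.6360778808594, -226.1607666015625), (58.54644775390625, 44.7215576171875), 13.698288917541504) 0.03974113169314575
scene block 250 ((395.38824462890625, -227.303466796875), (61.49321365356445, 44.2205924987793), 15.209742546081543)
scene pan 517 ((542.778564453125, 43.50276184082031), 69.28308868408203) 0.0721837494062848
scene lever top 452 [0.59584836 0.03263613 0.27032201] [0.63060359 0.09946901 0.33062483] [0.61747449 0.06600159 0.31685563]
scene plate ((552.3663940429688, 49.14137268066406), (276.97265625, 189.97482299804688), 15.278254508972168)
side block 129 ((395.1474914550781, -224.03128051757812), (56.47397994995117, 53.54950714111328), 11.319061279296875)
side pan 520 ((543.7084350585938, 49.68427276611328), 68.80724334716797) 0.07113252929532465
side lever top 208 [0.59585634 0.0364821  0.27002957] [0.62924618 0.10455495 0.32880187] [0.60876506 0.08225135 0.3108384 ]
side plate ((552.7886962890625, 58.691810607910156), (275.5455627441406, 181.6806182861328), 15.83137321472168)
```

View pics/c1.png

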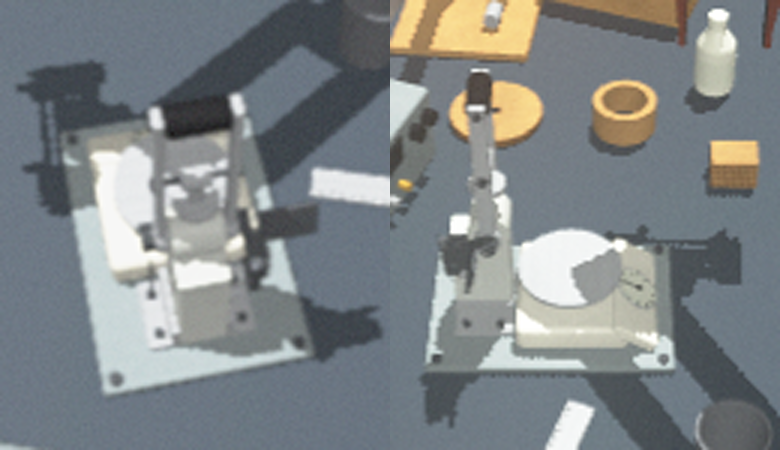

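View pics/w1.png

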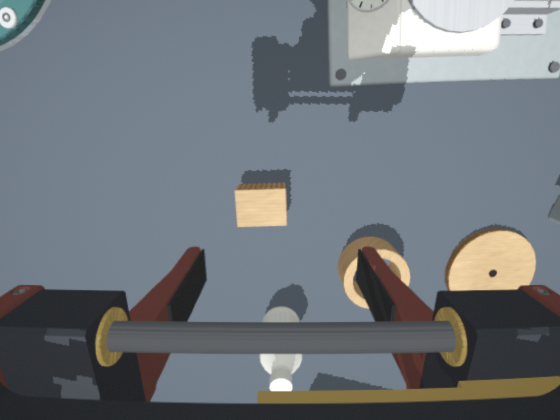

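The side and scene crops show the lever upright, with the grip at scene pixel (285,218), the dark catch tab near (317,254), and a clear pan. In the wrist view the block is at (262,205) with free space around it. All three block measurements agree to about 3 mm, and 58.5 x 44.7 mm at z 0.040 matches its stated size.

Call:
send_rows(increments="-1 -19 -21 -40 2; -1 -19 -21 -85 2; -1 -19 -21 -130 2; -1 -19 -21 -165 2; -1 -19 -21 -190 2; -1 -19 -21 -205 2; -1 -19 -21 -215 2; -1 -19 -21 -217 2; -1 -19 -21 -217 2; -1 -19 -21 -217 2")

```text
clock: 2.05
position: [0.3967, -0.2262, 0.0863]
ee_rot: [0.615, 0.788, -0.0, 0.001]
force: [-0.4, -0.4, -0.2]
width: 0.0877
gripper_force: 0.0
```

Call:
send_rows(increments="0.3 0 0 0 0;0.6 0 0 0 0;0.6 0 0 0 0;1 0 0 0 0;1 0 0 0 0;1 0 0 0 0", grip_force=12)

```text
clock: 2.65
position: [0.396, -0.2261, 0.0859]
ee_rot: [0.616, 0.788, -0.0, 0.0]
force: [-0.3, -0.1, 4.8]
width: 0.0577
gripper_force: 12.0
```

Call:
send_rows(increments="1 0 0 30 0;1 0 0 70 0;1 0 0 120 8;1 0 25 165 16;1 5 65 200 24;1 15 105 214 32;1 25 145 214 40;1 35 185 214 48;1 45 220 214 56;1 48 240 214 64;1 48 246 214 72;1 48 246 214 80")

```text
clock: 3.85
position: [0.4436, 0.0213, 0.2992]
ee_rot: [-0.039, 0.999, 0.0, -0.0]
force: [-0.6, 0.8, -0.7]
width: 0.0581
gripper_force: 12.0
```

Call:
send_rows(increments="1 0 0 0 8;1 0 0 0 11;1 0 0 0 11;1 0 0 0 11;1 0 0 0 11")

```text
clock: 4.35
position: [0.4438, 0.02, 0.2995]
ee_rot: [-0.13, 0.992, -0.0, -0.0]
force: [-0.9, 0.1, 0.2]
width: 0.0581
gripper_force: 12.0
```

Run:
```python
from h import *
s=arm.sense();print(s["position"],s["width"],R.from_quat(s["ee_rot"]).as_matrix()[:2,:2],s["force"])
im,P=look("wrist");cv2.imwrite("pics/w2.png",im);np.savez("w2",im=im,P=P)
f=np.float32
m=(P[...,2]>.069)&(P[...,2]<.075)&(np.hypot(P[...,0]-.541,P[...,1]-.046)<.075)
q=(P[m][:,:2]*1000).astype(f);print(len(q),cv2.minEnclosingCircle(q),np.median(P[m][:,2]))
m=m.astype(np.uint8);v=np.argwhere(m);print(v.min(0),v.max(0))
```

```text
[0.44382813 0.01998302 0.29947639] 0.05812226432798685 [[-0.96625393 -0.25759122]
 [-0.25759122  0.96625398]] [-0.90578118  0.139816    0.21549318]
0 ((0.0, 0.0), 0.0) nan
  return _methods._mean(a, axis=axis, dtype=dtype,
  ret = ret.dtype.type(ret / rcount)
Traceback (most recent call last):
ValueError: zero-size array to reduction operation minimum which has no identity
```

View pics/w2.png

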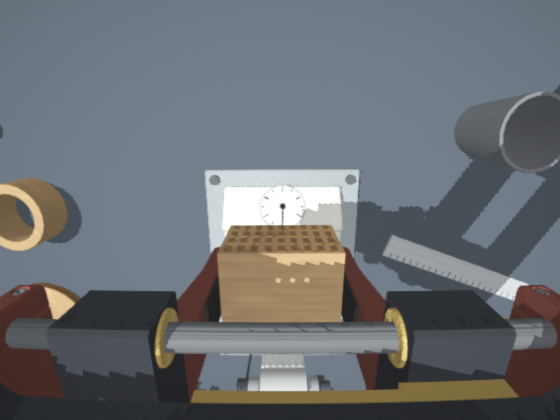

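Wrist view: the held block hides the pan, but the plate's front edge shows at row 170, columns 206–358, with the dial at (283,206). I'll get the axis from the plate and the pan centre from the earlier clear views.

Run:
```python
from h import *
from scipy.optimize import least_squares
P=np.load("w2.npz")["P"]
z=P[...,2]
m=(z>.005)&(z<.015)&(np.hypot(P[...,0]-.55,P[...,1]-.05)<.25)
m[235:]=0
m=cv2.morphologyEx(m.astype(np.uint8),cv2.MORPH_OPEN,np.ones((3,3)))>0
q=P[m]; r=cv2.minAreaRect((q[:,:2]*1000).astype(np.float32));print("front part",r,cv2.boxPoints(r).round(1).tolist(),np.median(q[:,2]))
yaw=np.radians(15.2);ex=np.array([np.cos(yaw),np.sin(yaw)]);ey=np.array([-ex[1],ex[0]])
for n in("scene1","side1"):
    P=np.load(n+".npz")["P"];x=P[...,0];y=P[...,1];z=P[...,2]
    for lo,hi in((.0695,.0745),(.067,.077)):
        m=(z>lo)&(z<hi)&(np.hypot(x-.541,y-.046)<.075)
        m=cv2.morphologyEx(m.astype(np.uint8),cv2.MORPH_OPEN,np.ones((3,3)))
        k,l,s,_=cv2.connectedComponentsWithStats(m);i=1+np.argmax(s[1:,4]);q=P[l==i]
        # best r=58 disc: max inliers by soft loss on points outside, via hull
        t=np.c_[q[:,:2]@ex,q[:,:2]@ey]*1000
        hull=cv2.convexHull(t.astype(np.float32))[:,0]
        f=least_squares(lambda p:np.hypot(*(hull-p[:2]).T)-57,t.mean(0),loss="soft_l1",f_scale=1.5)
        c=f.x[0]*ex+f.x[1]*ey
        print(n,len(q),c.round(1),"res",np.abs(f.fun).round(1)[:20].tolist(),t.min(0).round(1),t.max(0).round(1))
    # column top/ lever: grip
    m=(z>.29)&(z<.335)&(np.hypot(x-.62,y-.07)<.06);q=P[m];t=np.c_[q[:,:2]@ex,q[:,:2]@ey]*1000
    print(" grip pts",len(q),np.percentile(t,[3,50,97],0).round(1).tolist(),np.percentile(q[:,2],97))
    m=(z<.18)&(z>.160)&(np.hypot(x-.63,y-.07)<.06);q=P[m];t=np.c_[q[:,:2]@ex,q[:,:2]@ey]*1000
    if len(q):print(" coltop",len(q),np.percentile(t,[3,50,97],0).round(1).tolist())
print("ref pan est in t", 541*ex[0]+46*ex[1], 541*ey[0]+46*ey[1])
```

```text
front part ((461.02227783203125, 25.425201416015625), (84.72205352783203, 190.96005249023438), 14.64494514465332) [[395.8999938964844, 107.0999984741211], [444.20001220703125, -77.69999694824219], [526.0999755859375, -56.20000076293945], [477.8999938964844, 128.5]] 0.009593657925293209
scene1 69 [509.5  42.4] res [10.4, 8.3, 1.0, 5.6, 13.5, 14.8, 8.5, 0.6, 0.1, 1.9, 3.6, 11.2] [ 517.1 -148.2] [ 553.4 -122. ]
scene1 303 [523.5  44.8] res [5.1, 7.0, 11.3, 13.1, 17.3, 7.0, 5.0, 0.7, 0.6, 0.5, 1.2, 1.0, 5.3, 6.1, 6.9, 6.3, 0.8, 0.5] [ 469.9 -155. ] [ 554.9 -110.8]
 grip pts 409 [[600.4, -130.0], [614.5, -98.9], [620.9, -66.1]] 0.3289710136944296
 coltop 183 [[603.2, -126.4], [617.2, -92.2], [644.0, -41.3]]
side1 15 [539.8  68.5] res [4.6, 1.1, 2.4, 1.9, 2.8, 0.1, 3.2] [480.  -88.3] [486.7 -66.3]
side1 614 [531.9  47.4] res [0.9, 2.5, 1.2, 0.6, 0.6, 0.2, 0.3, 0.1, 1.4, 0.9, 0.3, 1.0, 0.2, 1.1, 0.4, 2.3, 1.4, 2.6, 0.8, 1.2] [ 469.9 -150.3] [580.8 -36.8]
 grip pts 169 [[598.3, -123.4], [608.7, -76.3], [620.7, -59.7]] 0.32786630001955674
 coltop 62 [[595.5, -108.7], [605.3, -65.3], [626.2, -49.4]]
ref pan est in t 534.1346257270002 -97.45358689898148
```

Call:
send_rows(increments="1 -30 40 0 0;1 -60 80 0 0;1 -65 100 0 0;1 -65 100 0 0;1 -65 100 0 0;1 -65 100 0 0")

```text
clock: 5.0
position: [0.3797, 0.1193, 0.2998]
ee_rot: [-0.13, 0.991, -0.0, 0.0]
force: [-0.9, 0.1, 0.1]
width: 0.0582
gripper_force: 12.0
```

Run:
```python
from h import *
s=arm.sense();print(s["position"],s["width"])
im,P=look("wrist");cv2.imwrite("pics/w3.png",im);np.savez("w3",im=im,P=P)
m=(np.abs(P[...,2]-.072)<.004)&(np.hypot(P[...,0]-.535,P[...,1]-.046)<.08)
m=cv2.morphologyEx(m.astype(np.uint8),cv2.MORPH_OPEN,np.ones((3,3)))
k,l,s,_=cv2.connectedComponentsWithStats(m);i=1+np.argmax(s[1:,4]);q=P[l==i]
print(s[i],cv2.minEnclosingCircle((q[:,:2]*1000).astype(np.float32)),np.median(q[:,2]))
```

```text
[0.37973495 0.1193374  0.29975508] 0.05821076365183323
[ 139  261   65   38 1416] ((499.79522705078125, 21.208585739135742), 42.06983947753906) 0.07146749967658222
```

View pics/w3.png

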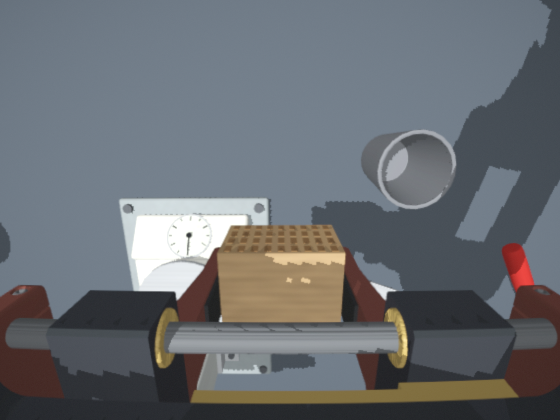

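The pan's front arc shows at columns 139–204, rows 261–299. I'll fit a 58 mm circle to it, and check the centreline against the base plate.

Run:
```python
from h import *
from scipy.optimize import least_squares
yaw=np.radians(15.0);ex=np.array([np.cos(yaw),np.sin(yaw)]);ey=np.array([-ex[1],ex[0]])
P=np.load("w3.npz")["P"]
m=(np.abs(P[...,2]-.072)<.004)&(np.hypot(P[...,0]-.535,P[...,1]-.046)<.08)
E=[]
for c in range(145,200):
    r=np.flatnonzero(m[255:300,c])
    if len(r): E.append(P[255+r[0],c])
E=np.array(E)*1000
f=least_squares(lambda p:np.hypot(*(E[:,:2]-p).T)-58,[535,46],loss="soft_l1")
print(len(E),f.x,np.abs(f.fun).mean(),f.x@ex,f.x@ey)
w=np.load("w2.npz")["P"]
for P,n in((P,"w3"),(w,"w2")):
    z=P[...,2];m=(abs(z-.01)<.005)&(np.hypot(P[...,0]-.53,P[...,1]-.05)<.25);m[255:]=0
    m=cv2.morphologyEx(m.astype(np.uint8),cv2.MORPH_OPEN,np.ones((3,3)))>0
    r=cv2.minAreaRect((P[m][:,:2]*1000).astype(np.float32));b=cv2.boxPoints(r);print(n,r,"front",(b@ex).min(),"lat",(b@ey).min(),(b@ey).max())
```

```text
55 [532.25653409  44.51541626] 0.4029800721197012 525.6417700156017 -94.75953766549087
w3 ((457.69744873046875, 24.360641479492188), (76.8675537109375, 189.96499633789062), 15.046247482299805) front 409.89637653035686 lat -189.94373446012136 0.08324670758211425
w2 ((474.1800231933594, 28.76799774169922), (110.9397201538086, 190.81829833984375), 14.967046737670898) front 409.94370765390437 lat -190.3800943003319 0.5019645583352645
```

Call:
send_rows(increments="1 40 -20 0 0;1 80 -40 0 0;1 115 -57 -20 0;1 140 -70 -50 0;1 152 -75 -80 0;1 152 -75 -105 0;1 152 -75 -122 0;1 152 -75 -130 0;1 152 -75 -134 0;1 152 -75 -134 0;1 152 -75 -134 0")

```text
clock: 6.15
position: [0.5316, 0.0448, 0.1665]
ee_rot: [-0.13, 0.991, -0.0, 0.001]
force: [-0.4, 0.2, 0.3]
width: 0.0579
gripper_force: 12.0
```

Call:
send_rows(increments="1 0 0 -2 0;1 0 0 -4 0;1 0 0 -6 0;1 0 0 -7 0;1 0 0 -8 0;1 0 0 -8 0;1 0 0 -8 0")

```text
clock: 6.85
position: [0.5309, 0.045, 0.1576]
ee_rot: [-0.131, 0.991, -0.0, -0.0]
force: [-0.7, 0.9, 0.4]
width: 0.0578
gripper_force: 12.0
```

Call:
send_rows(increments="1 0 0 -1 0;1 0 0 -1 0;0.2 0 0 -1 0;0 0 0 -1 0;-0.3 0 0 -1 0;-0.6 0 0 -1 0;-1 0 0 -1 0;-1 0 0 -1 0;-1 0 0 -1 0")

```text
clock: 7.75
position: [0.531, 0.045, 0.1566]
ee_rot: [-0.131, 0.991, -0.0, -0.0]
force: [0.4, -0.7, -0.8]
width: 0.0859
gripper_force: 0.0
```

Call:
send_rows(increments="-1 0 0 10 0;-1 0 0 30 0;-1 0 0 60 0;-1 -20 -5 90 0;-1 -50 -15 130 0;-1 -90 -24 160 0;-1 -130 -35 180 0;-1 -150 -40 180 0;-1 -150 -40 180 0;-1 -150 -40 180 0")

```text
clock: 8.75
position: [0.3813, 0.0049, 0.3373]
ee_rot: [-0.13, 0.991, -0.0, 0.001]
force: [0.2, 0.6, -0.4]
width: 0.0874
gripper_force: 0.0
```

Run:
```python
from h import *
s=arm.sense();print(s["position"],s["width"],s["clock"])
yaw=np.radians(15.0);ex=np.array([np.cos(yaw),np.sin(yaw)]);ey=np.array([-ex[1],ex[0]]);c=np.array([532.2,44.6])
out=[]
for n in("wrist","side","scene"):
    im,P=look(n);z=P[...,2]
    m=(abs(z-.112)<.006)&(np.hypot(P[...,0]-.532,P[...,1]-.045)<.05);q=P[m]
    if len(q)>9:
        r=cv2.minAreaRect((q[:,:2]*1000).astype(np.float32));print(n,len(q),r,np.median(q[:,2]),(np.array(r[0])-c)@np.c_[ex,ey])
    # tab: left of column
    t=(P[...,:2]*1000-c)@np.c_[ex,ey]
    m=(z>.135)&(z<.18)&(t[...,0]>70)&(t[...,0]<150)&(t[...,1]>45)&(t[...,1]<115)
    if m.sum()>5: print(" tab",m.sum(),np.percentile(t[m],[5,50,95],0).round(1).tolist(),np.percentile(z[m],[5,50,95]).round(4))
    m=(z>.29)&(z<.335)&(abs(t[...,0]-85)<60)&(abs(t[...,1])<60)
    if m.sum()>5: print(" grip",m.sum(),np.percentile(t[m],[3,50,97],0).round(1).tolist(),np.percentile(z[m],[5,50,97]).round(4))
    out.append(im if n=="wrist" else cv2.resize(im[150:300,200:400],(560,420)))
    np.savez(n+"4",im=im,P=P)
cv2.imwrite("pics/p4.png",cv2.resize(np.hstack(out[:2]),(800,300)))
```

```text
[0.38130998 0.0049474  0.33731594] 0.08740055213182663 8.75
wrist 611 ((516.0457763671875, 39.98055648803711), (14.959632873535156, 57.626365661621094), 14.567222595214844) 0.11091426496034612 [-16.79938177  -0.28101906]
side 182 ((531.9133911132812, 46.86937713623047), (43.88895797729492, 64.61804962158203), 13.153229713439941) 0.11016340266198088 [0.3105151  2.26622982]
 tab 140 [[80.9, 46.4], [102.3, 53.1], [129.6, 101.3]] [0.1373 0.1514 0.1686]
 grip 170 [[73.2, -26.3], [83.7, 19.5], [95.4, 36.7]] [0.2956 0.3214 0.3276]
scene 185 ((530.3833618164062, 42.99972152709961), (45.82808303833008, 58.25187301635742), 15.718388557434082) 0.11184037118996348 [-2.16892028 -1.07556975]
 tab 254 [[90.7, 46.6], [97.8, 70.8], [125.4, 96.1]] [0.1396 0.1564 0.1703]
 grip 410 [[75.3, -33.1], [89.4, -1.8], [95.5, 30.6]] [0.2997 0.3235 0.3289]
```

View pics/p4.png

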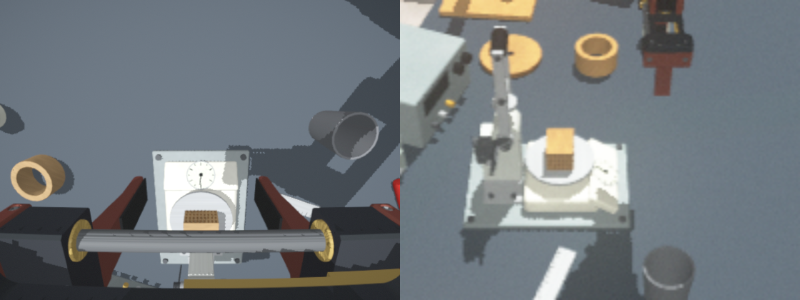

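The block stands flat and centred on the pan, about 2 mm off: pixel (205,220) in the left half and (560,150) in the right. The lever is upright. The tab and grip are where the given geometry puts them. Next is the catch.

Call:
send_rows(increments="1 5 15 0 -8;1 10 30 0 -16;1 20 45 0 -24;1 30 60 0 -32;1 40 75 0 -40;1 45 90 0 -48;1 50 105 0 -56;1 55 120 0 -64;1 59 137 0 -72;1 59 137 0 -80;1 59 137 0 -88;1 59 137 0 -90")

```text
clock: 10.1
position: [0.4408, 0.1428, 0.3358]
ee_rot: [0.61, 0.792, -0.001, -0.001]
force: [-0.2, 1.1, -0.6]
width: 0.0002
gripper_force: 0.0
```

Call:
send_rows(increments="1 40 0 0 0;1 80 0 0 0;1 110 0 -20 0;1 118 0 -55 0;1 118 0 -85 0;1 118 0 -103 0;1 118 0 -110 0;1 118 0 -110 0;1 118 0 -110 0")

```text
clock: 11.0
position: [0.5588, 0.1423, 0.2271]
ee_rot: [0.609, 0.793, 0.0, 0.0]
force: [-0.5, 0.3, -0.0]
width: 0.0006
gripper_force: 0.0
```

Call:
send_rows(increments="1 8 2 0 0;1 15 4 0 0;1 22 6 0 0;1 28 7.5 0 0;1 34 9 0 0;1 40 11 0 0;1 46 12 0 0;1 51 14 0 0;1 55 15 0 0;1 58 15.5 0 0;1 58 15.5 0 0;1 58 15.5 0 0")

```text
clock: 12.2
position: [0.6162, 0.1575, 0.2267]
ee_rot: [0.609, 0.793, 0.0, 0.0]
force: [0.9, 0.2, 0.3]
width: 0.0002
gripper_force: 0.0
```

Call:
send_rows(increments="1 -25 -7 0 0;1 -58 -15 0 0;1 -70 -18 30 0;1 -90 -20 75 0;1 -110 -22 120 0;1 -150 -24 165 0;-1 -195 -26 200 0;-1 -220 -30 200 0;-1 -220 -30 200 0")

```text
clock: 13.1
position: [0.3925, 0.1273, 0.429]
ee_rot: [0.608, 0.794, 0.001, 0.001]
force: [-0.0, 0.2, -0.7]
width: 0.0209
gripper_force: 0.0
```

Run:
```python
from h import *
s=arm.sense();print(s["position"],s["width"],s["clock"])
yaw=np.radians(15.0);B=np.array([[np.cos(yaw),-np.sin(yaw)],[np.sin(yaw),np.cos(yaw)]]);c=np.array([532.2,44.6])
for n in("scene","side"):
    im,P=look(n);z=P[...,2];t=(P[...,:2]*1000-c)@B
    m=(z>.135)&(z<.18)&(t[...,0]>70)&(t[...,0]<165)&(t[...,1]>55)&(t[...,1]<115)
    if m.sum()>5: print(n,"tab",m.sum(),np.percentile(t[m],[5,50,95],0).round(1).tolist(),np.percentile(z[m],[5,50,95]).round(4))
    m=(z>.29)&(z<.335)&(abs(t[...,0]-85)<60)&(abs(t[...,1])<60)
    if m.sum()>5: print(" grip",m.sum(),np.percentile(t[m],[3,50,97],0).round(1).tolist(),np.percentile(z[m],[5,50,97]).round(4))
    m=(abs(z-.112)<.006)&(np.hypot(P[...,0]-.532,P[...,1]-.045)<.05);q=P[m]
    r=cv2.minAreaRect((q[:,:2]*1000).astype(np.float32));print(" block",r,(np.array(r[0])-c)@B)
```

```text
[0.39245739 0.12731132 0.42899164] 0.020935990104312557 13.1
scene tab 67 [[121.7, 57.7], [127.7, 76.9], [130.6, 96.3]] [0.1423 0.1682 0.172 ]
 grip 410 [[75.0, -33.1], [89.1, -1.4], [95.6, 30.9]] [0.2992 0.3233 0.3288]
 block ((530.1177368164062, 42.80915832519531), (46.973323822021484, 58.327144622802734), 14.982500076293945) [-2.47481572 -1.19089086]
side tab 85 [[118.2, 56.6], [125.0, 82.7], [132.4, 101.3]] [0.1382 0.1557 0.1689]
 grip 169 [[73.2, -26.1], [84.0, 20.9], [95.6, 36.6]] [0.2947 0.3218 0.3272]
 block ((532.3026123046875, 46.353797912597656), (43.850887298583984, 63.59217071533203), 12.408085823059082) [0.55303218 1.66748068]
```

The tab is now at tester x ≈ 125 mm, so the catch is at about 0.65 rad. The lever is upright and the block unmoved. Next I'll grasp the lever's grip from above.

Call:
send_rows(increments="-1 20 -5 45 0;-1 60 -18 45 0;-1 105 -30 45 0;-1 150 -42 45 0;-1 190 -53 45 0;-1 222 -61 45 0;-1 222 -61 25 0;-1 222 -61 0 0;-1 222 -61 -25 0;-1 222 -61 -45 0;-1 222 -61 -52 0;-1 222 -61 -52 0")

```text
clock: 14.4
position: [0.6181, 0.0663, 0.3723]
ee_rot: [0.609, 0.793, -0.001, -0.001]
force: [0.4, 0.0, 0.7]
width: 0.0877
gripper_force: 0.0
```

Call:
send_rows(increments="0 0 0 0 0;0.4 0 0 0 0;1 0 0 0 0;1 0 0 0 0;1 0 0 0 0;1 0 0 0 0", grip_force=20)

```text
clock: 15.0
position: [0.618, 0.0665, 0.3749]
ee_rot: [0.609, 0.793, 0.0, 0.0]
force: [0.1, 0.6, 0.3]
width: 0.0432
gripper_force: 0.0
```

Call:
send_rows(increments="1 -2 0 0 0;1 -4 -1 0 0;1 -4 -1 0 0;1 -4 -1 0 0")

```text
clock: 15.4
position: [0.6131, 0.0654, 0.3745]
ee_rot: [0.609, 0.793, -0.001, -0.001]
force: [-3.7, -0.7, 1.2]
width: 0.0251
gripper_force: 20.0
```

Call:
send_rows(increments="1 -8 -2 0 0;1 -16 -4 -1 0;1 -32 -9 -3 0;1 -48 -13 -8 0;1 -64 -17 -13 0;1 -64 -17 -13 0")

```text
clock: 16.0
position: [0.548, 0.0479, 0.3607]
ee_rot: [0.609, 0.793, -0.001, -0.0]
force: [3.3, -0.6, -3.3]
width: 0.0255
gripper_force: 20.0
```

Call:
send_rows(increments="1 -15 -4 -7 0;1 -29 -8 -16 0;1 -42 -11 -27 0;1 -54 -14.5 -38 0;1 -65 -17.5 -51 0;1 -74 -20 -65 0;1 -82 -22 -79.5 0;1 -89 -24 -95 0;1 -89 -24 -95 0")

```text
clock: 16.9
position: [0.46, 0.0241, 0.2658]
ee_rot: [0.609, 0.793, -0.001, -0.001]
force: [-3.0, -3.1, 4.2]
width: 0.0257
gripper_force: 20.0
```

Call:
send_rows(increments="1 -3 -1 -8 0;1 -5 -1.5 -16 0;1 -7 -2 -25 0;1 -9 -2.5 -33 0;1 -10 -2.5 -39 0;1 -10.5 -3 -44 0;1 -11 -3 -48 0;1 -11 -3 -52 0;1 -11 -3 -52 0")

```text
clock: 17.8
position: [0.4493, 0.0212, 0.2145]
ee_rot: [0.609, 0.793, -0.001, -0.001]
force: [-5.2, -3.7, 2.5]
width: 0.0254
gripper_force: 20.0
```

Call:
send_rows(increments="1 0 0 -4 0;1 0 0 -8 0;1 0 0 -12 0;1 0 0 -16 0;1 0 0 -20 0;1 0 0 -24 0;1 0 0 -27 0;1 0.5 0 -30 0;1 0.5 0 -30 0;1 0.5 0 -30 0;1 0.5 0 -30 0")

```text
clock: 18.9
position: [0.45, 0.0213, 0.1854]
ee_rot: [0.609, 0.793, -0.001, -0.001]
force: [-7.0, -2.8, 10.1]
width: 0.0252
gripper_force: 20.0
```

Run:
```python
from h import *
s=arm.sense();print({k:np.round(s[k],4) for k in("clock","position","width","force","gripper_force")})
yaw=np.radians(15.0);B=np.array([[np.cos(yaw),-np.sin(yaw)],[np.sin(yaw),np.cos(yaw)]]);c=np.array([532.2,44.6])
p=s["position"];print((p[:2]*1000-c)@B,p[2]-.061)
o=[]
for n,x,y in(("scene",200,170),("side",215,170)):
    im,P=look(n);z=P[...,2];t=(P[...,:2]*1000-c)@B
    m=(z>.135)&(z<.18)&(t[...,0]>70)&(t[...,0]<165)&(t[...,1]>55)&(t[...,1]<115)
    if m.sum()>5: print(n,"tab",m.sum(),np.percentile(t[m],[5,50,95],0).round(1).tolist())
    o.append(cv2.resize(im[y:y+120,x:x+110],None,fx=3.6,fy=3.6,interpolation=cv2.INTER_CUBIC))
    np.savez(n+"5",im=im,P=P)
cv2.imwrite("pics/e5.png",np.hstack(o))
```

```text
{'clock': np.float64(18.9), 'position': array([0.45  , 0.0213, 0.1854]), 'width': np.float64(0.0252), 'force': array([-7.0185, -2.8403, 10.1215]), 'gripper_force': np.float64(19.9983)}
[-85.38653949  -1.20081651] 0.12443253045538241
scene tab 66 [[122.1, 58.2], [127.7, 77.3], [130.8, 96.0]]
side tab 78 [[118.2, 58.2], [124.8, 82.6], [131.0, 100.7]]
```

View pics/e5.png

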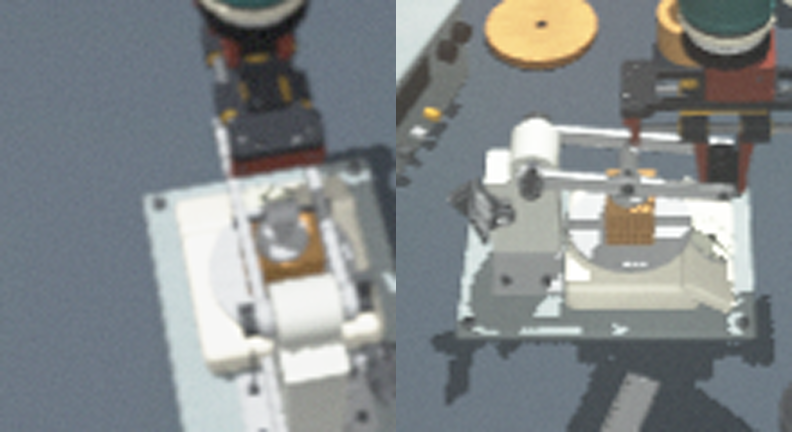

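The foot presses on the block, which stands flat: pixel (290,240) left and (630,220) right. The catch is still back at tester x ≈ 125 mm. I'll go 2 mm lower for margin and let it settle.

Call:
send_rows(increments="1 0.5 0 -1 0;1 0.5 0 -2 0;1 0.5 0 -2 0;1 0.5 0 -2 0;1 0.5 0 -2 0")

```text
clock: 19.5
position: [0.4503, 0.0214, 0.1834]
ee_rot: [0.609, 0.793, -0.001, -0.001]
force: [-7.5, -1.7, 10.8]
width: 0.0255
gripper_force: 20.0
```

Run:
```python
from h import *
s=arm.sense();print(s["position"],s["force"],s["gripper_force"],np.abs(s["joint_velocities"]).max())
yaw=np.radians(15.0);B=np.array([[np.cos(yaw),-np.sin(yaw)],[np.sin(yaw),np.cos(yaw)]]);c=np.array([532.2,44.6])
for n in("scene","side"):
    P=np.load(n+"5.npz")["P"];im=np.load(n+"5.npz")["im"].astype(int);t=(P[...,:2]*1000-c)@B
    m=(abs(P[...,2]-.085)<.016)&(np.abs(t)<45).all(-1)&(im[...,2]-im[...,0]>40)
    print(n,m.sum(),np.percentile(t[m],[3,97],0).round(1).tolist(),np.percentile(P[m][:,2],[5,95]))
print(arm.close_job())
```

```text
[0.4502804  0.02136442 0.18343281] [-7.47572478 -1.7247823  10.75910027] 19.998316168785095 0.0009812562846407663
scene 129 [[-18.4, -17.2], [21.5, 26.9]] [0.0808606  0.09948804]
side 128 [[-22.0, -26.2], [19.6, 32.9]] [0.07190309 0.09742448]
the job is handed in; nothing more can be done
None
```

The job is handed in, though no verdict came back: the block stands flat about 2 mm off the pan's centre, the catch is flipped back to about 0.65 rad, and the arm holds the lever near its stop with about 11 N up at the grip (estimated 1.2–1.9 kg on the scale; I didn't read the dial).

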